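# Lift the egg rack out of the egg cooker and hold it level

## Robot

A 6-joint arm with a two-finger parallel gripper is mounted at the origin on a cart in front of the work surface, level with it; the furniture and walls round the work are solid. World frame = base frame: x ahead of the robot, y to its left, z up, the work surface at z = 0. Lengths are in mm, angles in degrees, forces in N, time in s.
With the tool pointing down it reaches from about 300 to 850 mm from the base axis. Payload 4.2 kg.
Tool frame: the origin (TCP) lies at the very end of the fingers, on their centre line; the grasp point (between the pads) lies 19 mm behind it (env.grip_point_offset is the distance from the TCP to the grasp point, in mm); z points along the fingers, y is the line along which they close (so a half turn about z gives the same grasp; the last joint's range is limited). The gripper opens to 91 mm and grips with 3 to 60 N. Pads are 32 mm wide; open, the fingers measure 118 mm over their backs; the gripper's body (76 mm by 178 mm) begins 60 mm behind the grasp point.
Start: joints at [72.708, 18.312, 89.639, -0, 72.044, -1.146], TCP at [159.901, 552.336, 213.976] pointing down, gripper open.
Joint ranges: [-177.97, 177.97], [-48.28, 115.42], [12.27, 149.76], [-77.06, 257.06], [2.81, 150.46], [-146.56, 146.56]. Speed limits (degrees/s): [147.25, 147.25, 180, 180, 180, 180].

## Interface

Orientations are given as [roll, pitch, yaw] about the fixed x, y, z axes, in that order (R = Rz(yaw) Ry(pitch) Rx(roll)).
In Python, from workcell import env gives the robot as it stands. The module is installed in compiled form; this text tells all that it offers.
- The arm moves only by the tool arm_command, never from a script. Its argument "rows" is a list of rows, each an object with "delta_pos": the shift along the tool's x, y, z in mm, a list of three; "roll": the turn about the tool's z in units of 5 degrees (1.0 is 5 degrees); "jaw": the opening in per cent of the stroke, from 0 (shut) to 100 (fully open). A call has 1 to 20 rows; each row is the pose to reach, as a shift and turn from the pose commanded when the call began, along the tool's axes at that moment; what a row does not reach only later rows make up. A row lasts 1/12 s, in which the tool goes at most 41.7 mm and 7.16 degrees, less where a joint would pass 70% of its speed; a pose out of reach is approached as far as the arm can. A call with a gripper value outside its range is refused whole. The fingers move at their own pace and stop on an object; "squeeze" is the grip in N (left out, the last holds). Time passes only in rows, so rows that repeat a pose let the fingers close. It gives the time, the measured TCP pose, the force, the opening and the grip force at its end, in the units of the state.
- env.state(): the state, without advancing time (a new reading comes with each control period).
- env.grab_frame(name): name is "scene" or "top"; returns a dict with "img" (400x640x3 uint8, blue, green, red), "z_map" (400x640 float32, mm along the optical axis (not along the pixel's ray), 0 where there is no reading), "fov_y" (degrees; the focal length in pixels is half the picture's height over the tangent of half this angle, whatever the lens; pixels are square), "cx", "cy" (the principal point, pixels), "R" (3x3) and "t" (3): a world point X has camera coordinates R X + t. Camera axes: x right, y down, z forward; pixel columns grow to the right and rows downward; lengths in mm; the calibration is good to about 2 mm. A picture is of the moment at which its call begins.
- env.job_done(): hands the job in; it is judged then, once.
The state is a dict: "time_s": time; "qpos": joint angles; "qvel": joint speeds; "effort": joint torques, N m; "ee_pos": TCP position; "ee_rot": TCP orientation; "force": force on the tool from outside, world axes, zero at the start; "torque": the same for the moment, N m; "gripper_width": finger opening in mm; "gripper_force": force on a finger pad.
Only numpy, scipy, OpenCV 4.12 (cv2) and the standard library are available. Lean on these libraries where they do the work, as an engineer would, in place of code of your own. Each camera call takes 0.05 s, during which the arm holds its last target. There are 200 camera calls.

## Task

The eggs are done: swing the egg cooker's clear lid up by its grey front tab until it rests open on its stop by itself. Then take the wire egg rack by the grey grip bar on its post, lift it with its four eggs straight up until its feet are about 5 cm above the cooker's rim, and finish while still holding it there, steady and level over the open cooker, so that no egg falls out. Leave the other things on the worktop where they are.

Things in the scene. Friction and masses are not known exactly. Their poses are not given: they have to be found in the camera images.
- cooker_mouth (a point): centre of the round mouth of the white egg cooker, at the height of its rim, 106 mm above the worktop. The cooker (fixed, 164 mm across) is an open bowl: inner radius 70 mm, its floor 76 mm below this point, wall 10 mm. Axes: z up, -x towards the lid's front tab, +x towards the hinge, y along the hinge pin. Wall cabinets with a rail under their front hang 0.54 m above the worktop from x = 0.57 m on; in front of them the space above is free.
- lid (a joint): angle of the clear domed lid (160 mm across, 47 mm high, 0.18 kg): 0 shut, 1.85 rad open on its stop. It turns freely: below about 1.3 rad it falls shut, beyond about 1.45 rad it sinks open to the stop and stays there, leaning back, 80 mm or more from the axis of the mouth.
- lid_hinge (a point): point of the lid on the hinge pin, 90 mm behind the middle of the mouth and 5 mm above the rim. Axes turn with the lid: y along the pin (the lid opens by turning about +y), -x from the pin through the lid to the tab.
- lid_tab (a point): grip point on the lid's grey front tab, 196 mm from the hinge pin and 15 mm from the tab's outer end, moving with the lid (axes as for the lid). The tab is a flat bar, 24 mm wide (along y), 10 mm thick, free from 26 mm inward of this point (the lid's edge) to its end; under it, 25 mm or more clear of the point, is the cooker's side, and 44 mm below it a small dial.
- rack_grip (a point): middle of the grey grip bar of the wire egg rack: 46 mm long (along x), 12 mm thick (along y, the way to pinch it), 22 mm high (z). It is 92 mm above the rack's feet on a 7 mm post, and 19 mm or more above the egg tops. While the rack stands in the cooker it is 16 mm above the rim, under the shut lid. The rack weighs about 0.4 kg with its eggs, balanced below this bar.
- rack_feet (a point): point in the middle under the rack at the level of its feet; z along the post. The rack is 128 mm across at most.
- egg_rack: the loose wire rack; the same origin and axes as rack_feet.
- rack_middle (a point): middle of the rack, 36 mm above its feet, at the height of the eggs' centres; each egg's centre is 38 mm from it, diagonally (27 mm along x and y).
- egg_cooker: the white egg cooker, fixed to the worktop; origin in the middle of its underside, axes as for cooker_mouth.
- egg_1_centre (a point): centre of egg 1: 57 mm tall, 44 mm across, standing loose in one ring of the rack.
- egg_2_centre (a point): centre of egg 2: 57 mm tall, 44 mm across, standing loose in one ring of the rack.
- egg_3_centre (a point): centre of egg 3: 57 mm tall, 44 mm across, standing loose in one ring of the rack.
- egg_4_centre (a point): centre of egg 4: 57 mm tall, 44 mm across, standing loose in one ring of the rack.
- salt: glass salt shaker, 44 mm across, 90 mm tall; a bystander, origin under its middle.
- mug: ochre mug, 82 mm across, 97 mm tall; a bystander, origin under its middle.
- teaspoon: steel teaspoon, 132 mm long, lying flat; a bystander, origin under its middle.
- onion: brown onion, 82 mm across, 94 mm tall; a bystander, origin under its middle.
- garlic: garlic bulb, 50 mm across; a bystander, origin under its middle.

How it is judged (in metres and radians):
On the way, in this order (a step that is already met when the one before it is completed fails the run):
1. the lid rests open on its stop, let go (value of joint lid above 1.77 rad and contact force between the fingers and lid below 0.2 N), for 0.3 s.
2. the rack, with all its eggs, hangs from the fingers with its feet above the rim (z of rack_feet in the frame of cooker_mouth above 0.025 m and contact force between the fingers and egg_rack above 1 N and distance between each of egg_1_centre, egg_2_centre, egg_3_centre, egg_4_centre and rack_middle below 0.052 m), for 0.2 s.
At the end, for the whole second after the job is handed in: Fingers alone hold the rack: feet 25 mm or more above the rim, within 60 mm sideways of the mouth's middle, post within 0.14 rad of vertical, slower than 20 mm/s and 0.15 rad/s, off cooker and lid; all four eggs in it; lid open past 1.77 rad, untouched; bystanders moved under 30 mm (all of step 1 and all of step 2 and horizontal distance between rack_feet and cooker_mouth below 0.06 m and angle between rack_feet's own z axis and vertical below 0.14 rad and contact force between egg_rack and egg_cooker below 0.05 N and contact force between egg_rack and lid below 0.05 N and linear speed of egg_rack below 0.02 m/s and angular speed of egg_rack below 0.15 rad/s); the arm keeps its last pose, push and grip.
It fails at once if an egg falls out of the rack (distance between any of egg_1_centre, egg_2_centre, egg_3_centre, egg_4_centre and rack_middle above 0.065 m).
It fails at once if the rack is tipped far out of level (angle between rack_feet's own z axis and vertical above 0.35 rad).
It fails at once if a bystander is pushed away (distance of any of salt, mug, teaspoon, onion, garlic from where it was at the start of the episode above 0.03 m).
It also fails if it takes over 51 s, if anything falls off the work surface, if the arm or the gripper's body presses on something with over 40 N, if the wrist force passes 120 N, or if a joint passes its speed limit or range.

## Working session

There is one attempt and no reset: what is moved stays moved. The work goes in short steps, Python scripts to look and compute and a tool call to move; the robot and the scene stay as the last step left them, time stands still between calls to the robot, and variables do not carry over. Pictures are saved under pics/ and viewed, at most 10 in all, crops included, and the job is handed in when it is done.

Besides the shell and the picture viewer there is one more tool, called after "Emit:" as name([rows], argument=value, ...), one row to a line, values as JSON. arm_command: Moves the arm, as the interface text tells. Its arguments: {"type":"object","properties":{"rows":{"type":"array"},"squeeze":{"type":"number"}},"required":["rows"]}

```bash
mkdir -p pics; cat > h.py <<'E'
import numpy as np, cv2, pickle
from workcell import env
def grab(n,tag):
    f=env.grab_frame(n); pickle.dump(f,open(f'pics/{tag}.pkl','wb')); cv2.imwrite(f'pics/{tag}.png',f['img']); return f
def load(tag): return pickle.load(open(f'pics/{tag}.pkl','rb'))
def px(f,u,v,z=None,h=None):
    "world point of pixel; z depth, or h = world height plane"
    F=200/np.tan(np.radians(f['fov_y'])/2)
    d=np.array([(u-f['cx'])/F,(v-f['cy'])/F,1.]); R=np.array(f['R']);t=np.array(f['t'])
    if h is not None:
        c=-R.T@t; r=R.T@d; return c+r*(h-c[2])/r[2]
    if z is None: z=f['z_map'][int(round(v)),int(round(u))]
    return R.T@(d*z-t)
def proj(f,X):
    F=200/np.tan(np.radians(f['fov_y'])/2)
    c=np.array(f['R'])@X+f['t']; return F*c[0]/c[2]+f['cx'],F*c[1]/c[2]+f['cy']
E
python3 - <<'E'
from h import *
np.set_printoptions(precision=1,suppress=True)
for n in('scene','top'):
    f=grab(n,n+'0'); print(n,f['fov_y'],f['cx'],f['cy'],-np.array(f['R']).T@f['t'])
    print(np.array(f['R']))
print(env.state(),env.grip_point_offset)
E
```

```text
scene 54.40502544292808 314.43126061723746 196.62801383713912 [ 119.2 -288.3  743.5]
[[ 0.7 -0.7 -0. ]
 [-0.5 -0.5 -0.7]
 [ 0.5  0.5 -0.7]]
top 48.41983049543067 314.9278339923368 197.3545074709274 [ 383.6  142.8 1103.4]
[[-0.  -1.   0. ]
 [-1.   0.  -0.1]
 [ 0.1 -0.  -1. ]]
{'time_s': 0.1, 'qpos': array([72.7, 18.3, 89.7,  0. , 72. , -1.1]), 'qvel': array([-0. , -0.1, -0.2,  0. ,  0. ,  0. ]), 'effort': array([  0. , -41.3, -23.3,   0.1,   0. ,  -0. ]), 'ee_pos': array([159.8, 551.9, 213.2]), 'ee_rot': array([-179.9,   -0. ,  163.9]), 'force': array([-0.1, -0.6,  0. ]), 'torque': array([-0.1,  0. ,  0. ]), 'gripper_force': 0.0, 'gripper_width': 91.34199904478588} 18.8
```

View pics/scene0.png

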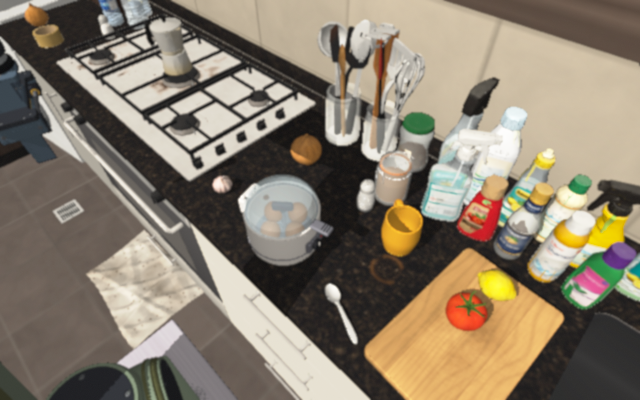

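View pics/top0.png

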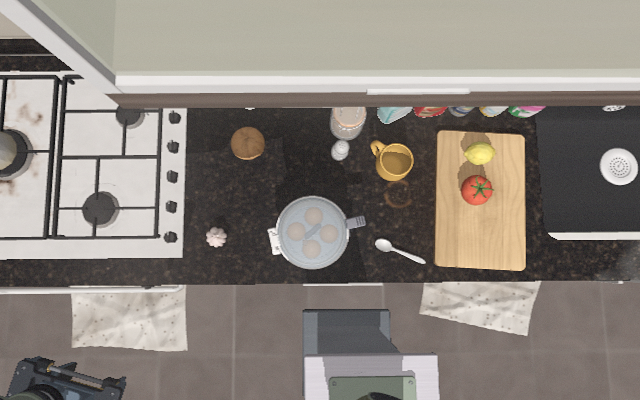

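The scene view shows the cooker at about (285,220), with its tab at (322,229) and the hinge at (247,200). In the top view the lid circle is centred near (313,232), the tab is at (357,222) and the hinge block at (275,240). I'll enlarge both.

```bash
python3 - <<'E'
from h import *
np.set_printoptions(precision=1,suppress=True)
a=load('top0');b=load('scene0')
A=cv2.resize(a['img'][185:280,255:380],None,fx=6,fy=6,interpolation=cv2.INTER_CUBIC)
cv2.imwrite('pics/ca.png',A)
B=cv2.resize(b['img'][165:275,230:340],None,fx=5,fy=5,interpolation=cv2.INTER_CUBIC)
cv2.imwrite('pics/cb.png',B)
for u,v in [(357,222),(362,221),(351,223),(275,240),(313,232),(340,232),(345,232),(325,213)]: print(u,v,px(a,u,v))
for u,v in [(322,229),(330,231),(247,200),(285,200)]: print(u,v,px(b,u,v))
E
```

```text
357 222 [460.3  38.8 117.5]
362 221 [462.4  27.7 117.5]
351 223 [458.2  52.1 116.3]
275 240 [422.3 221.1 114. ]
313 232 [437.  137.  153.1]
340 232 [436.8  78.9 146.3]
345 232 [437.3  67.3 135. ]
325 213 [477.5 110.9 152.5]
322 229 [456.8  36.5 116. ]
330 231 [464.3  21.6 116. ]
247 200 [388.6 184.3 143.5]
285 200 [437.1 120.7 154. ]
```

View pics/ca.png

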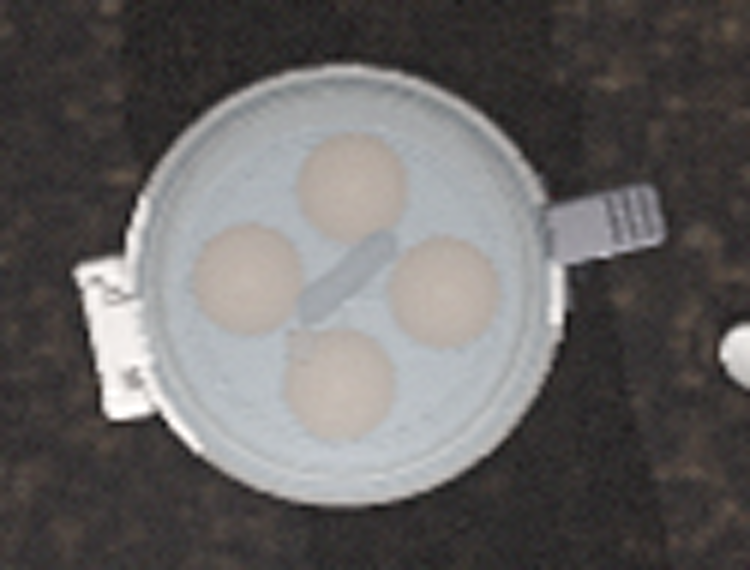

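View pics/cb.png

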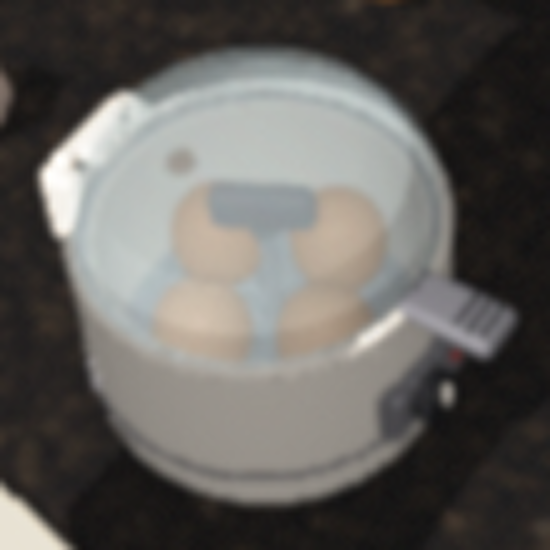

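The enlarged top crop shows the tab midline running from (557,238) to (659,212), the rim circle centred near (346,286), the hinge block's outer edge midpoint at (91,344), and the grip bar from (310,312) to (388,242). In the scene crop, the grip bar spans (210–318, 205).

```bash
cat >> h.py <<'E'
def delta(P,yaw,st=None):
    "tool-axis shift to TCP P and roll units to yaw from measured pose"
    from scipy.spatial.transform import Rotation as Ro
    st=st or env.state(); R=Ro.from_euler('xyz',st['ee_rot'],degrees=True).as_matrix()
    d=(st['ee_rot'][2]-yaw+180)%360-180
    return R.T@(np.array(P)-st['ee_pos']), d/5
E
python3 - <<'E'
from h import *
np.set_printoptions(precision=1,suppress=True)
a=load('top0');b=load('scene0')
p=lambda u,v,h:px(a,255+u/6-.4,185+v/6-.4,h=h)
C=p(346,286,106);ti=p(557,238,116.5);to=p(659,212,116.5);hb=p(91,344,114)
print('C',C,'tab',ti,to,'hinge',hb)
ang=lambda d:np.degrees(np.arctan2(d[1],d[0]))
print(ang(hb-C),ang(C-to),ang(ti-to),ang(hb-to),np.linalg.norm((to-C)[:2]),np.linalg.norm((hb-C)[:2]))
g1,g2=p(310,312,133),p(388,242,133); print('bar',(g1+g2)/2,ang(g2-g1),np.linalg.norm(g2-g1))
q=lambda u,v,h:px(b,230+u/5-.4,165+v/5-.4,h=h)
# bar top edge far in the scene view
print('bar scene, centre line at h=122:',q(264,205,122), q(210,205,122),q(318,205,122))
print('tab scene outer end',q(503,335,116.5))
# rim circle from depth: white wall pixels
for tag,f in(('t',a),('s',b)):
    v,u=np.mgrid[0:400,0:640]; F=200/np.tan(np.radians(f['fov_y'])/2); z=f['z_map']
    X=np.stack([(u-f['cx'])/F*z,(v-f['cy'])/F*z,z],-1)-np.array(f['t']); W=X@np.array(f['R'])
    for n,(lo,hi,x0,x1,y0,y1) in dict(dome=(149,156,370,510,60,210),tab=(113,120,430,490,15,60),low=(20,95,330,540,20,230)).items():
        m=(z>0)&(W[...,2]>lo)&(W[...,2]<hi)&(W[...,0]>x0)&(W[...,0]<x1)&(W[...,1]>y0)&(W[...,1]<y1)
        P=W[m]; 
        if len(P)<3: continue
        (cx,cy),r=cv2.minEnclosingCircle(P[:,:2].astype(np.float32)); print(tag,n,m.sum(),P.mean(0),(cx,cy,r))
        if n=='tab': print(cv2.minAreaRect(P[:,:2].astype(np.float32)))
E
```

```text
C [439.  138.4 106. ] tab [455.5  60.1 116.5] [464.8  22.1 116.5] hinge [418.1 232.6 114. ]
102.51876812275968 102.48351370036963 103.74465620429811 102.49929449738293 119.13174487561551 96.5405187672966
bar [440.8 137.4 133. ] -48.65168849614696 38.04446436864014
bar scene, centre line at h=122: [440.  135.4 122. ] [424.3 151.7 122. ] [455.7 119.  122. ]
tab scene outer end [463.2  20.1 116.5]
t dome 2152 [439.3 140.5 152.2] (439.3126525878906, 140.25941467285156, 65.43917846679688)
t tab 165 [461.   41.7 116.2] (460.5350341796875, 41.86039733886719, 21.7484130859375)
((461.2485046386719, 42.00935363769531), (23.151445388793945, 39.06977081298828), 11.792034149169922)
t low 47 [438.4  99.9  69.9] (429.2283630371094, 136.26885986328125, 92.69168853759766)
s dome 1959 [436.  134.8 152.9] (437.45159912109375, 137.36398315429688, 64.38288879394531)
s tab 207 [458.3  40.  116.9] (452.9951171875, 42.54988098144531, 27.53827667236328)
((453.8048095703125, 41.120330810546875), (36.67071533203125, 45.05165481567383), 13.236344337463379)
s low 1371 [397.3  86.1  61.9] (422.8617248535156, 133.69297790527344, 96.4006118774414)
```

```bash
python3 - <<'E'
from h import *
np.set_printoptions(precision=1,suppress=True)
print(delta([461.5,35.5,215],102.3))
E
```

```text
(array([-433.4, -412.1,   -1.2]), np.float64(12.310610055143297))
```

Emit:
arm_command([
  {"delta_pos": [-10, -10, 0], "roll": 0.3, "jaw": 100},
  {"delta_pos": [-30, -29, 0], "roll": 0.9, "jaw": 100},
  {"delta_pos": [-55, -52, 0], "roll": 1.6, "jaw": 100},
  {"delta_pos": [-83, -79, 0], "roll": 2.4, "jaw": 100},
  {"delta_pos": [-112, -106, 0], "roll": 3.2, "jaw": 90},
  {"delta_pos": [-141, -134, 0], "roll": 4.0, "jaw": 80},
  {"delta_pos": [-170, -161, 0], "roll": 4.8, "jaw": 70},
  {"delta_pos": [-199, -189, 0], "roll": 5.6, "jaw": 66},
  {"delta_pos": [-228, -216, 0], "roll": 6.5, "jaw": 66},
  {"delta_pos": [-257, -244, 0], "roll": 7.3, "jaw": 66},
  {"delta_pos": [-286, -272, 0], "roll": 8.1, "jaw": 66},
  {"delta_pos": [-315, -299, 0], "roll": 8.9, "jaw": 66},
  {"delta_pos": [-344, -327, 0], "roll": 9.8, "jaw": 66},
  {"delta_pos": [-373, -354, 0], "roll": 10.6, "jaw": 66},
  {"delta_pos": [-398, -378, 0], "roll": 11.3, "jaw": 66},
  {"delta_pos": [-418, -397, 0], "roll": 11.9, "jaw": 66},
  {"delta_pos": [-430, -409, 0], "roll": 12.2, "jaw": 66},
  {"delta_pos": [-433, -412, 0], "roll": 12.3, "jaw": 66},
  {"delta_pos": [-433, -412, 0], "roll": 12.3, "jaw": 66},
  {"delta_pos": [-433, -412, 0], "roll": 12.3, "jaw": 66},
], squeeze=8)

```text
time_s: 1.77
ee_pos: [460.3, 36.3, 213.7]
ee_rot: [-179.9, -0.0, 102.3]
force: [-0.1, -1.1, 0.6]
gripper_width: 59.9
gripper_force: 0.0
```

```bash
python3 - <<'E'
from h import *
np.set_printoptions(precision=1,suppress=True)
s=env.state();print(s['ee_pos'],s['ee_rot'],s['qpos'],s['gripper_width'],s['time_s'],delta([461.5,35.5,92],102.3))
E
```

```text
[460.3  36.3 213.7] [-179.9   -0.   102.3] [  3.1   8.1 103.5   0.   68.5  -9.3] 59.91865608675423 1.7667 (array([ -1.1,   1.1, 121.7]), np.float64(0.006481643173049179))
```

Emit:
arm_command([
  {"delta_pos": [0, 0, 5], "roll": 0, "jaw": 66},
  {"delta_pos": [-1, 1, 17], "roll": 0, "jaw": 66},
  {"delta_pos": [-1, 1, 32], "roll": 0, "jaw": 66},
  {"delta_pos": [-1, 1, 47], "roll": 0, "jaw": 66},
  {"delta_pos": [-1, 1, 62], "roll": 0, "jaw": 66},
  {"delta_pos": [-1, 1, 77], "roll": 0, "jaw": 66},
  {"delta_pos": [-1, 1, 91], "roll": 0, "jaw": 66},
  {"delta_pos": [-1, 1, 103], "roll": 0, "jaw": 66},
  {"delta_pos": [-1, 1, 112], "roll": 0, "jaw": 66},
  {"delta_pos": [-1, 1, 118], "roll": 0, "jaw": 66},
  {"delta_pos": [-1, 1, 121], "roll": 0, "jaw": 66},
  {"delta_pos": [-1, 1, 121], "roll": 0, "jaw": 66},
])

```text
time_s: 2.77
ee_pos: [462.1, 35.8, 92.6]
ee_rot: [-180.0, -0.0, 102.4]
force: [-0.8, -0.2, -0.3]
gripper_width: 60.1
gripper_force: 0.0
```

Emit:
arm_command([
  {"delta_pos": [0, 0, 0], "roll": 0, "jaw": 45},
  {"delta_pos": [0, 0, 0], "roll": 0, "jaw": 35},
  {"delta_pos": [0, 0, 0], "roll": 0, "jaw": 30},
  {"delta_pos": [0, 0, 0], "roll": 0, "jaw": 20},
  {"delta_pos": [0, 0, 0], "roll": 0, "jaw": 15},
  {"delta_pos": [0, 0, 0], "roll": 0, "jaw": 10},
  {"delta_pos": [0, 0, 0], "roll": 0, "jaw": 10},
  {"delta_pos": [0, 0, 0], "roll": 0, "jaw": 10},
], squeeze=8)

```text
time_s: 3.43
ee_pos: [462.3, 35.3, 93.1]
ee_rot: [-180.0, 0.0, 102.4]
force: [-1.1, -0.5, 3.2]
gripper_width: 24.0
gripper_force: 8.0
```

```bash
python3 - <<'E'
from h import *
f=grab('scene','g1'); cv2.imwrite('pics/g1c.png',cv2.resize(f['img'][120:280,210:410],None,fx=3.5,fy=3.5,interpolation=cv2.INTER_CUBIC))
E
```

```text
(no output)
```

View pics/g1c.png

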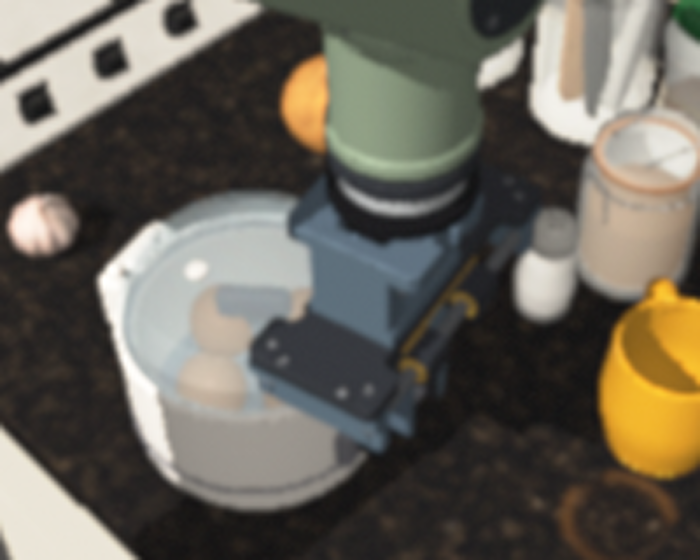

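The fingers closed to 24.0 mm, which is the tab's width, and the view shows the gripper over the tab with the dome clear. Next I'll swing the lid along its arc.

Emit:
arm_command([
  {"delta_pos": [0, 0, -6], "roll": 0, "jaw": 10},
  {"delta_pos": [0.6, 0, -15.7], "roll": 0, "jaw": 10},
  {"delta_pos": [1.9, 0, -27.3], "roll": 0, "jaw": 10},
  {"delta_pos": [3.9, 0, -38.9], "roll": 0, "jaw": 10},
  {"delta_pos": [7.1, 0, -52.3], "roll": 0, "jaw": 10},
  {"delta_pos": [11.2, 0, -65.4], "roll": 0, "jaw": 10},
  {"delta_pos": [16.3, 0, -78.1], "roll": 0, "jaw": 10},
  {"delta_pos": [22.1, 0, -90.5], "roll": 0, "jaw": 10},
  {"delta_pos": [28.9, 0, -102.4], "roll": 0, "jaw": 10},
  {"delta_pos": [36.5, 0, -113.9], "roll": 0, "jaw": 10},
  {"delta_pos": [44.8, 0, -124.8], "roll": 0, "jaw": 10},
  {"delta_pos": [53.9, 0, -135], "roll": 0, "jaw": 10},
  {"delta_pos": [63.7, 0, -144.6], "roll": 0, "jaw": 10},
  {"delta_pos": [74.2, 0, -153.5], "roll": 0, "jaw": 10},
  {"delta_pos": [83.6, 0, -160.6], "roll": 0, "jaw": 10},
  {"delta_pos": [91.8, 0, -166], "roll": 0, "jaw": 10},
  {"delta_pos": [98.5, 0, -170], "roll": 0, "jaw": 10},
  {"delta_pos": [101.9, 0, -171.9], "roll": 0, "jaw": 10},
  {"delta_pos": [103.6, 0, -172.9], "roll": 0, "jaw": 10},
  {"delta_pos": [103.6, 0, -172.9], "roll": 0, "jaw": 10},
])

```text
time_s: 5.15
ee_pos: [439.9, 136.7, 265.9]
ee_rot: [-180.0, 0.0, 102.4]
force: [-2.1, -1.6, 1.8]
gripper_width: 23.8
gripper_force: 8.0
```

```bash
python3 - <<'E'
from h import *
f=grab('scene','g2'); cv2.imwrite('pics/g2c.png',cv2.resize(f['img'][60:280,180:420],None,fx=2.5,fy=2.5,interpolation=cv2.INTER_CUBIC))
E
```

```text
(no output)
```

View pics/g2c.png

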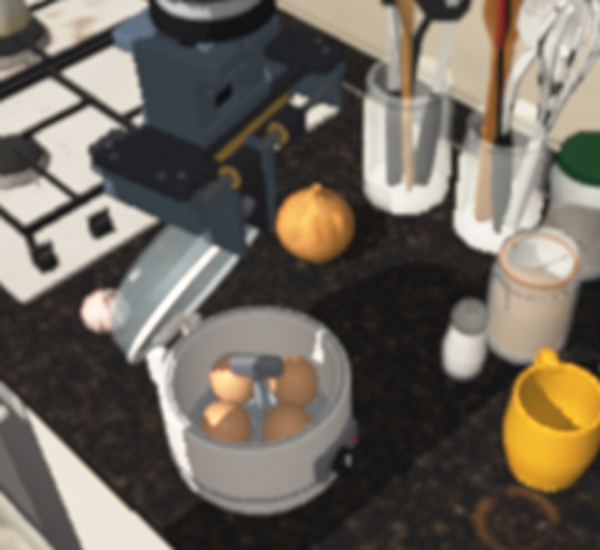

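The lid is up at about 62° with the tab still between the fingers. The eggs and grip bar are visible uncovered at about (257,365) in the crop. I'll carry on past the balance point.

Emit:
arm_command([
  {"delta_pos": [3.5, 0, -1.8], "roll": 0, "jaw": 10},
  {"delta_pos": [10.5, 0, -5.2], "roll": 0, "jaw": 10},
  {"delta_pos": [21.4, 0, -9.8], "roll": 0, "jaw": 10},
  {"delta_pos": [32.5, 0, -13.7], "roll": 0, "jaw": 10},
  {"delta_pos": [43.8, 0, -17], "roll": 0, "jaw": 10},
  {"delta_pos": [55.3, 0, -19.5], "roll": 0, "jaw": 10},
  {"delta_pos": [66.8, 0, -21.4], "roll": 0, "jaw": 10},
  {"delta_pos": [78.5, 0, -22.6], "roll": 0, "jaw": 10},
  {"delta_pos": [90.3, 0, -23.1], "roll": 0, "jaw": 10},
  {"delta_pos": [100.1, 0, -22.9], "roll": 0, "jaw": 10},
  {"delta_pos": [107.9, 0, -22.5], "roll": 0, "jaw": 10},
  {"delta_pos": [113.8, 0, -21.9], "roll": 0, "jaw": 10},
  {"delta_pos": [117.7, 0, -21.5], "roll": 0, "jaw": 10},
  {"delta_pos": [117.7, 0, -21.5], "roll": 0, "jaw": 10},
  {"delta_pos": [117.7, 0, -21.5], "roll": 0, "jaw": 10},
])

```text
time_s: 6.45
ee_pos: [414.5, 252.4, 287.2]
ee_rot: [-179.9, -0.1, 102.4]
force: [-5.4, -0.2, 0.2]
gripper_width: 23.9
gripper_force: 8.0
```

Emit:
arm_command([
  {"delta_pos": [0, 0, 0], "roll": 0, "jaw": 40},
  {"delta_pos": [0, 0, 0], "roll": 0, "jaw": 60},
  {"delta_pos": [0, 0, 0], "roll": 0, "jaw": 75},
  {"delta_pos": [0, 0, 0], "roll": 0, "jaw": 75},
  {"delta_pos": [0, 0, 0], "roll": 0, "jaw": 75},
  {"delta_pos": [0, 0, 0], "roll": 0, "jaw": 75},
  {"delta_pos": [0, 0, 0], "roll": 0, "jaw": 75},
  {"delta_pos": [0, 0, 0], "roll": 0, "jaw": 75},
  {"delta_pos": [0, 0, -5], "roll": 0, "jaw": 75},
  {"delta_pos": [0, 0, -15], "roll": 0, "jaw": 75},
  {"delta_pos": [0, 0, -28], "roll": 0, "jaw": 75},
  {"delta_pos": [0, 0, -41], "roll": 0, "jaw": 75},
  {"delta_pos": [0, 0, -52], "roll": 0, "jaw": 75},
  {"delta_pos": [0, 0, -58], "roll": 0, "jaw": 75},
  {"delta_pos": [0, 0, -60], "roll": 0, "jaw": 75},
  {"delta_pos": [0, 0, -60], "roll": 0, "jaw": 75},
])

```text
time_s: 7.78
ee_pos: [415.3, 251.7, 348.0]
ee_rot: [179.9, -0.0, 102.4]
force: [-0.1, 0.3, -0.4]
gripper_width: 68.7
gripper_force: 0.0
```

```bash
python3 - <<'E'
from h import *
f=grab('scene','g3'); g=grab('top','t3')
A=cv2.resize(f['img'][60:280,180:360],(460,562),interpolation=cv2.INTER_CUBIC)
B=cv2.resize(g['img'][170:300,230:370],(340,316),interpolation=cv2.INTER_CUBIC)
M=np.zeros((562,800,3),np.uint8);M[:,:460]=A;M[:316,460:]=B;cv2.imwrite('pics/g3c.png',M)
E
```

```text
(no output)
```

View pics/g3c.png

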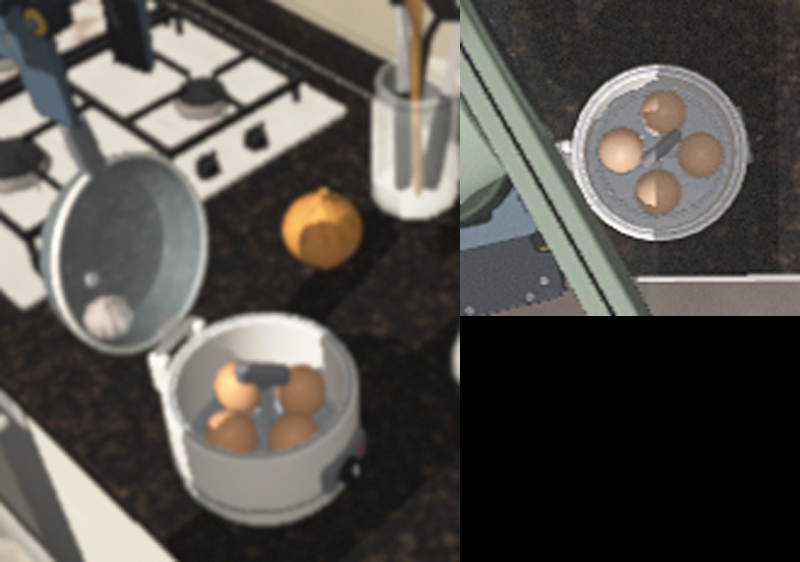

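The lid leans back open on its stop with the fingers clear of the tab, and the eggs and grip bar are in plain view: bar at (262,375) in the scene half and (662,147) in the top half. I'll measure the bar by depth.

```bash
python3 - <<'E'
from h import *
np.set_printoptions(precision=1,suppress=True)
for tag in('t3','g3'):
    f=load(tag)
    v,u=np.mgrid[0:400,0:640]; F=200/np.tan(np.radians(f['fov_y'])/2); z=f['z_map']
    W=(np.stack([(u-f['cx'])/F*z,(v-f['cy'])/F*z,z],-1)-np.array(f['t']))@np.array(f['R'])
    m=(z>0)&(abs(W[...,2]-(131 if tag=='t3' else 124))<(6 if tag=='t3' else 14))&(np.hypot(W[...,0]-439,W[...,1]-138)<45)
    P=W[m]; print(tag,m.sum(),P.mean(0),np.percentile(P[:,2],[5,50,95]))
    r=cv2.minAreaRect(P[:,:2].astype(np.float32)); print(r)
    d=P[:,:2]-P[:,:2].mean(0); w,V=np.linalg.eigh(np.cov(d.T)); e=V[:,1]; print('ang',np.degrees(np.arctan2(e[1],e[0])), np.sqrt(w*12))
    # rim
    m=(z>0)&(abs(W[...,2]-106)<3)&(abs(np.hypot(W[...,0]-439,W[...,1]-138)-76)<9); Q=W[m]
    A=np.c_[Q[:,:2],np.ones(len(Q))]; s=np.linalg.lstsq(2*A,(Q[:,:2]**2).sum(1),rcond=None)[0]; print('rim',m.sum(),s[:2],Q[:,2].mean())
print(env.state()['ee_pos'],env.state()['qpos'])
E
```

```text
t3 89 [440.6 139.7 127.7] [125.5 127.6 130.1]
((440.93902587890625, 139.17201232910156), (10.696609497070312, 43.76949691772461), 41.022254943847656)
ang 131.26434861769064 [10.3 42.4]
rim 793 [439.5 140.6] 105.81182692998014
g3 187 [439.1 134.9 123. ] [112.8 125.3 129.5]
((440.1030578613281, 136.99887084960938), (12.387408256530762, 46.001251220703125), 37.62922286987305)
ang 130.6004901145746 [10.4 44.9]
rim 895 [438.1 138.1] 106.33595652197349
[414.9 251.5 346.9] [29.9  6.8 86.   0.  87.3 17.5]
```

```bash
python3 - <<'E'
from h import *
np.set_printoptions(precision=1,suppress=True)
print(delta([440.2,138,347],130.8))
E
```

```text
(array([-116.2,    0.5,   -0. ]), np.float64(-5.689082213131326))
```

Emit:
arm_command([
  {"delta_pos": [-3, 0, 0], "roll": -0.1, "jaw": 48},
  {"delta_pos": [-13, 0, 0], "roll": -0.6, "jaw": 48},
  {"delta_pos": [-27, 0, 0], "roll": -1.3, "jaw": 48},
  {"delta_pos": [-43, 0, 0], "roll": -2.1, "jaw": 48},
  {"delta_pos": [-60, 0, 0], "roll": -2.9, "jaw": 48},
  {"delta_pos": [-77, 0, 0], "roll": -3.7, "jaw": 48},
  {"delta_pos": [-92, 0, 0], "roll": -4.5, "jaw": 48},
  {"delta_pos": [-104, 0.5, 0], "roll": -5.1, "jaw": 48},
  {"delta_pos": [-112, 0.5, 0], "roll": -5.5, "jaw": 48},
  {"delta_pos": [-116, 0.5, 0], "roll": -5.7, "jaw": 48},
  {"delta_pos": [-116, 0.5, 0], "roll": -5.7, "jaw": 48},
  {"delta_pos": [-116, 0.5, 0], "roll": -5.7, "jaw": 48},
])

```text
time_s: 8.88
ee_pos: [440.2, 138.1, 346.9]
ee_rot: [-180.0, -0.0, 130.8]
force: [0.7, 1.0, -0.4]
gripper_width: 43.9
gripper_force: 0.0
```

```bash
python3 - <<'E'
from h import *
np.set_printoptions(precision=1,suppress=True)
s=env.state();print(s['ee_pos'],s['ee_rot'],s['gripper_width']);print(delta([440.2,138,104],130.8))
f=grab('scene','g4')
z=f['z_map'];v,u=np.mgrid[0:400,0:640]; F=200/np.tan(np.radians(f['fov_y'])/2)
W=(np.stack([(u-f['cx'])/F*z,(v-f['cy'])/F*z,z],-1)-np.array(f['t']))@np.array(f['R'])
d=(W[...,:2]-[439,138])@np.array([-.213,.977]); w=(W[...,:2]-[439,138])@np.array([-.977,-.213])
m=(z>0)&(d>50)&(d<220)&(abs(w)<90)&(W[...,2]>160)&(W[...,2]<325)
print('lid/cooker-x min by height');
for a in range(160,325,20):
    k=m&(W[...,2]>=a)&(W[...,2]<a+20); print(a,k.sum(),np.percentile(d[k],[1,10]) if k.sum()>3 else '')
E
```

```text
[440.2 138.1 346.9] [-180.    -0.   130.8] 43.93642199796964
(array([ -0.2,   0. , 242.9]), np.float64(0.0005332542280029884))
lid/cooker-x min by height
160 605 [102.6 113.2]
180 590 [108.6 118.3]
200 557 [113.5 120.4]
220 403 [119.4 123.4]
240 223 [124.6 127.1]
260 213 [129.9 131.9]
280 128 [135. 136.]
300 107 [141.  141.8]
320 0
```

Emit:
arm_command([
  {"delta_pos": [0, 0, 5], "roll": 0, "jaw": 48},
  {"delta_pos": [0, 0, 17], "roll": 0, "jaw": 48},
  {"delta_pos": [0, 0, 34], "roll": 0, "jaw": 48},
  {"delta_pos": [0, 0, 53], "roll": 0, "jaw": 48},
  {"delta_pos": [0, 0, 73], "roll": 0, "jaw": 48},
  {"delta_pos": [0, 0, 93], "roll": 0, "jaw": 48},
  {"delta_pos": [0, 0, 113], "roll": 0, "jaw": 48},
  {"delta_pos": [0, 0, 133], "roll": 0, "jaw": 48},
  {"delta_pos": [0, 0, 153], "roll": 0, "jaw": 48},
  {"delta_pos": [0, 0, 170], "roll": 0, "jaw": 48},
  {"delta_pos": [0, 0, 184], "roll": 0, "jaw": 48},
  {"delta_pos": [0, 0, 194], "roll": 0, "jaw": 48},
  {"delta_pos": [0, 0, 199], "roll": 0, "jaw": 48},
  {"delta_pos": [0, 0, 200], "roll": 0, "jaw": 48},
  {"delta_pos": [0, 0, 200], "roll": 0, "jaw": 48},
])

```text
time_s: 10.18
ee_pos: [440.4, 138.6, 147.3]
ee_rot: [-180.0, -0.0, 130.9]
force: [0.1, 0.3, -0.3]
gripper_width: 44.0
gripper_force: 0.0
```

```bash
python3 - <<'E'
from h import *
f=grab('scene','g5'); cv2.imwrite('pics/g5c.png',cv2.resize(f['img'][140:260,220:350],None,fx=5,fy=5,interpolation=cv2.INTER_CUBIC))
s=env.state()['ee_pos'];print(s,proj(f,s),proj(f,np.array([440.2,138,122])))
E
```

```text
[440.72266857 138.63560849 147.71501846] (np.float64(280.62597974705085), np.float64(196.45952589774546)) (np.float64(281.6278410191553), np.float64(204.87909120983483))
```

View pics/g5c.png

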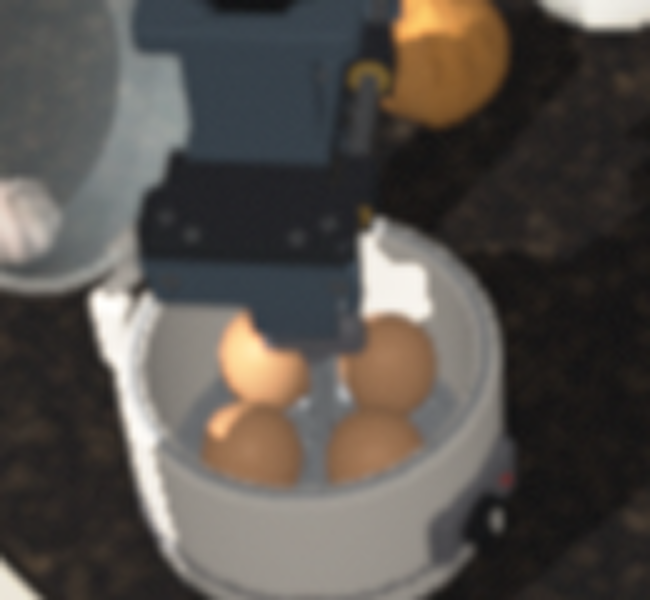

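The front finger is centred over the bar at about (308,330) in the crop. The lid is well clear on the left and the fingers sit between the eggs. I'll descend and grip.

Emit:
arm_command([
  {"delta_pos": [0, 0, 3], "roll": 0, "jaw": 48},
  {"delta_pos": [0, 0, 9], "roll": 0, "jaw": 48},
  {"delta_pos": [0, 0, 16], "roll": 0, "jaw": 48},
  {"delta_pos": [0, 0, 23], "roll": 0, "jaw": 48},
  {"delta_pos": [0, 0, 30], "roll": 0, "jaw": 48},
  {"delta_pos": [0, 0, 36], "roll": 0, "jaw": 48},
  {"delta_pos": [0, 0, 40], "roll": 0, "jaw": 48},
  {"delta_pos": [0, 0, 42], "roll": 0, "jaw": 48},
  {"delta_pos": [0, 0, 42], "roll": 0, "jaw": 48},
  {"delta_pos": [0, 0, 42], "roll": 0, "jaw": 48},
])

```text
time_s: 11.07
ee_pos: [440.5, 138.4, 105.3]
ee_rot: [180.0, -0.0, 130.9]
force: [0.8, 0.0, -0.2]
gripper_width: 44.0
gripper_force: 0.0
```

Emit:
arm_command([
  {"delta_pos": [0, 0, 0], "roll": 0, "jaw": 40},
  {"delta_pos": [0, 0, 0], "roll": 0, "jaw": 34},
  {"delta_pos": [0, 0, 0], "roll": 0, "jaw": 28},
  {"delta_pos": [0, 0, 0], "roll": 0, "jaw": 24},
  {"delta_pos": [0, 0, 0], "roll": 0, "jaw": 21},
  {"delta_pos": [0, 0, 0], "roll": 0, "jaw": 18},
  {"delta_pos": [0, 0, 0], "roll": 0, "jaw": 16},
  {"delta_pos": [0, 0, 0], "roll": 0, "jaw": 14},
  {"delta_pos": [0, 0, 0], "roll": 0, "jaw": 12},
  {"delta_pos": [0, 0, 0], "roll": 0, "jaw": 10},
  {"delta_pos": [0, 0, 0], "roll": 0, "jaw": 8},
  {"delta_pos": [0, 0, 0], "roll": 0, "jaw": 4},
  {"delta_pos": [0, 0, 0], "roll": 0, "jaw": 0},
  {"delta_pos": [0, 0, 0], "roll": 0, "jaw": 0},
], squeeze=8)

```text
time_s: 12.23
ee_pos: [440.5, 138.4, 105.4]
ee_rot: [180.0, 0.0, 130.9]
force: [-0.3, -1.3, 0.4]
gripper_width: 11.7
gripper_force: 8.0
```

Emit:
arm_command([
  {"delta_pos": [0, 0, 0], "roll": 0, "jaw": 0},
  {"delta_pos": [0, 0, 0], "roll": 0, "jaw": 0},
  {"delta_pos": [0, 0, 0], "roll": 0, "jaw": 0},
  {"delta_pos": [0, 0, 0], "roll": 0, "jaw": 0},
], squeeze=25)

```text
time_s: 12.57
ee_pos: [440.5, 138.4, 105.4]
ee_rot: [180.0, 0.0, 130.9]
force: [0.4, -0.0, 0.6]
gripper_width: 11.7
gripper_force: 25.0
```

Emit:
arm_command([
  {"delta_pos": [0, 0, -0.5], "roll": 0, "jaw": 0},
  {"delta_pos": [0, 0, -1.5], "roll": 0, "jaw": 0},
  {"delta_pos": [0, 0, -3], "roll": 0, "jaw": 0},
  {"delta_pos": [0, 0, -5], "roll": 0, "jaw": 0},
  {"delta_pos": [0, 0, -7.5], "roll": 0, "jaw": 0},
  {"delta_pos": [0, 0, -10.5], "roll": 0, "jaw": 0},
  {"delta_pos": [0, 0, -14], "roll": 0, "jaw": 0},
  {"delta_pos": [0, 0, -18], "roll": 0, "jaw": 0},
  {"delta_pos": [0, 0, -22], "roll": 0, "jaw": 0},
  {"delta_pos": [0, 0, -26], "roll": 0, "jaw": 0},
  {"delta_pos": [0, 0, -30], "roll": 0, "jaw": 0},
  {"delta_pos": [0, 0, -34], "roll": 0, "jaw": 0},
  {"delta_pos": [0, 0, -38], "roll": 0, "jaw": 0},
  {"delta_pos": [0, 0, -42], "roll": 0, "jaw": 0},
  {"delta_pos": [0, 0, -46], "roll": 0, "jaw": 0},
  {"delta_pos": [0, 0, -49.5], "roll": 0, "jaw": 0},
  {"delta_pos": [0, 0, -52], "roll": 0, "jaw": 0},
  {"delta_pos": [0, 0, -53.5], "roll": 0, "jaw": 0},
  {"delta_pos": [0, 0, -54], "roll": 0, "jaw": 0},
  {"delta_pos": [0, 0, -54], "roll": 0, "jaw": 0},
])

```text
time_s: 14.23
ee_pos: [440.4, 138.4, 159.4]
ee_rot: [180.0, -0.0, 130.9]
force: [-0.2, -0.1, -4.2]
gripper_width: 11.9
gripper_force: 25.0
```

```bash
python3 - <<'E'
from h import *
f=grab('scene','g6'); cv2.imwrite('pics/g6c.png',cv2.resize(f['img'][100:260,200:370],None,fx=3.5,fy=3.5,interpolation=cv2.INTER_CUBIC))
E
```

```text
(no output)
```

View pics/g6c.png

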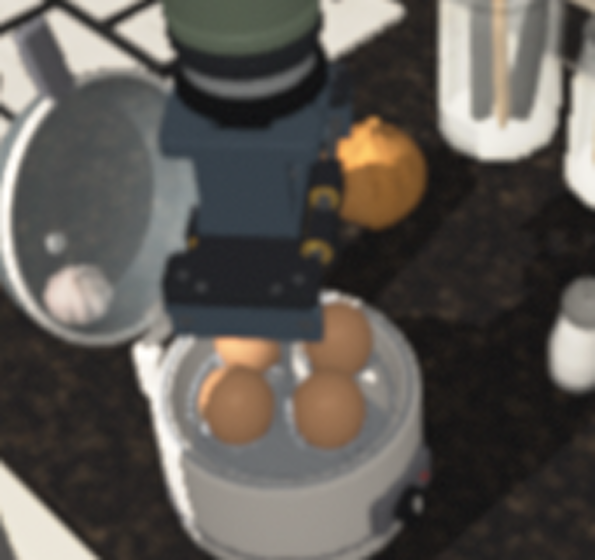

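The rack is rising level with all four eggs, the wrist carries about 4.2 N, and the lid stays clear on the left. I'll lift the rest of the way.

Emit:
arm_command([
  {"delta_pos": [0, 0, -0.5], "roll": 0, "jaw": 0},
  {"delta_pos": [0, 0, -2], "roll": 0, "jaw": 0},
  {"delta_pos": [0, 0, -4.5], "roll": 0, "jaw": 0},
  {"delta_pos": [0, 0, -8], "roll": 0, "jaw": 0},
  {"delta_pos": [0, 0, -12.5], "roll": 0, "jaw": 0},
  {"delta_pos": [0, 0, -17.5], "roll": 0, "jaw": 0},
  {"delta_pos": [0, 0, -22.5], "roll": 0, "jaw": 0},
  {"delta_pos": [0, 0, -28], "roll": 0, "jaw": 0},
  {"delta_pos": [0, 0, -33.5], "roll": 0, "jaw": 0},
  {"delta_pos": [0, 0, -39], "roll": 0, "jaw": 0},
  {"delta_pos": [0, 0, -44.5], "roll": 0, "jaw": 0},
  {"delta_pos": [0, 0, -50], "roll": 0, "jaw": 0},
  {"delta_pos": [0, 0, -55], "roll": 0, "jaw": 0},
  {"delta_pos": [0, 0, -60], "roll": 0, "jaw": 0},
  {"delta_pos": [0, 0, -64], "roll": 0, "jaw": 0},
  {"delta_pos": [0, 0, -67.5], "roll": 0, "jaw": 0},
  {"delta_pos": [0, 0, -70], "roll": 0, "jaw": 0},
  {"delta_pos": [0, 0, -71.5], "roll": 0, "jaw": 0},
  {"delta_pos": [0, 0, -72], "roll": 0, "jaw": 0},
  {"delta_pos": [0, 0, -72], "roll": 0, "jaw": 0},
])

```text
time_s: 15.95
ee_pos: [440.4, 138.4, 231.3]
ee_rot: [-180.0, -0.0, 130.9]
force: [0.5, -0.2, -4.6]
gripper_width: 11.6
gripper_force: 25.0
```

Emit:
arm_command([
  {"delta_pos": [0, 0, 0], "roll": 0, "jaw": 0},
  {"delta_pos": [0, 0, 0], "roll": 0, "jaw": 0},
  {"delta_pos": [0, 0, 0], "roll": 0, "jaw": 0},
  {"delta_pos": [0, 0, 0], "roll": 0, "jaw": 0},
  {"delta_pos": [0, 0, 0], "roll": 0, "jaw": 0},
  {"delta_pos": [0, 0, 0], "roll": 0, "jaw": 0},
  {"delta_pos": [0, 0, 0], "roll": 0, "jaw": 0},
  {"delta_pos": [0, 0, 0], "roll": 0, "jaw": 0},
  {"delta_pos": [0, 0, 0], "roll": 0, "jaw": 0},
  {"delta_pos": [0, 0, 0], "roll": 0, "jaw": 0},
  {"delta_pos": [0, 0, 0], "roll": 0, "jaw": 0},
  {"delta_pos": [0, 0, 0], "roll": 0, "jaw": 0},
])

```text
time_s: 16.95
ee_pos: [440.4, 138.4, 231.3]
ee_rot: [180.0, -0.0, 130.9]
force: [0.2, 0.3, -4.7]
gripper_width: 11.8
gripper_force: 25.0
```

```bash
python3 - <<'E'
from h import *
f=grab('scene','g7'); cv2.imwrite('pics/g7c.png',cv2.resize(f['img'][90:260,190:370],None,fx=3.3,fy=3.3,interpolation=cv2.INTER_CUBIC))
E
```

```text
(no output)
```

View pics/g7c.png

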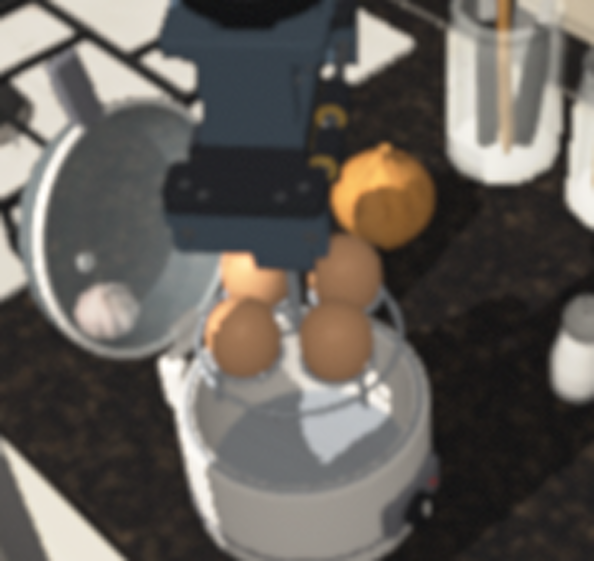

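The rack hangs level above the open cooker, centred near (300,330), with all four eggs in it. The lid is open and clear of it.

```bash
python3 -c "
from workcell import env
print(env.job_done())"
```

```text
the job is handed in; nothing more can be done
None
```

I've handed the job in: the lid rests open on its stop, and the gripper is holding the rack with all four eggs level and steady, its feet about 5 cm above the rim; the hand-in returned no verdict.

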